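# Bring the desk calendar on to the green day

## Robot

A 7-joint arm with a two-finger parallel gripper is mounted at the origin on the work surface. World frame = base frame: x ahead of the robot, y to its left, z up, the work surface at z = 0. Lengths are in m, angles in rad, forces in N, time in s.
With the tool pointing down it reaches from about 0.4 to 0.85 m from the base axis. Payload 10.4 kg.
Tool frame: the origin (TCP) lies on the front face of the gripper's body, between the roots of the fingers; the fingertips stand 73 mm ahead of it and the grasp point (between the pads) lies 54 mm ahead of it; z points along the fingers, y is the line along which they close (so a half turn about z gives the same grasp; the last joint's range is limited). The gripper opens to 85 mm and grips with 20 to 120 N. Pads are 22 mm wide; open, the fingers measure 114 mm over their backs; the gripper's body (76 mm by 85 mm) begins 54 mm behind the grasp point. The pads swing forward as they close: fully open they stand 13 mm farther back than shut.
Start: joints at [-1.202, 0.332, -0.065, 1.46, 0.022, 1.35, -0.088], TCP at [0.239, 0.578, 0.304] pointing down, gripper open.
Joint ranges: [-2.6, 2.6], [-0.5, 2.12], [-1.47, 1.34], [0.16, 2.42], [-1.27, 4.41], [0.06, 2.06], [-2.6, 2.6]. Speed limits (rad/s): [2.22, 2.22, 2.79, 2.79, 3.14, 3.14, 3.14].

## Interface

Orientations are given as a unit quaternion [x, y, z, w].
In Python, from workcell import manip gives the robot as it stands.
- The arm moves only by the shell command python3 -m jog 'ROWS' [FORCE]. ROWS is JSON, a list of rows, each an object with "grip": the gripper command: -1 is fully open, 1 is shut, values between are in proportion; "slide": the shift along the tool's x, y, z in cm, a list of three; "yaw": the turn about the tool's z in rad. A call has 1 to 8 rows; each row shifts and turns the commanded pose from where the row before left it, along the tool's axes as they then stand; what a row does not reach is not made up. A row lasts 1/10 s, in which the tool goes at most 50 mm and 8.59 degrees, less where a joint would pass 70% of its speed; a pose out of reach is approached as far as the arm can. A call with a gripper value outside its range is refused whole. The fingers move at their own pace and stop on an object; FORCE is the grip in N (left out, the last holds). Time passes only in rows, so rows that do not move let the fingers close. It gives the time, the measured TCP pose, the force, the opening and the grip force at its end, in the units of the state.
- manip.get_obs(): the state, without advancing time (a new reading comes with each control period).
- manip.camera(name): name is "side" or "top" or "wrist"; returns the picture (400x640x3 uint8, blue, green, red); there is no depth.
- manip.calibration(name): a dict with "vfov" (degrees; the focal length in pixels is half the picture's height over the tangent of half this angle, whatever the lens; pixels are square), "cx", "cy" (the principal point, pixels), "camera_from_world" (4x4, takes a point from world to camera coordinates). Camera axes: x right, y down, z forward; pixel columns grow to the right and rows downward; lengths in m; the calibration is good to about 2 mm. The wrist camera is an equidistant fisheye: a pixel r from the principal point sees the ray r / f radians off the axis. A picture is of the moment at which its call begins: read the wrist's pose just before it. calibration takes no time and is no camera call; for the wrist camera it gives the pose at the moment of the call.
- manip.hand_in(): hands the job in; it is judged then, once.
Trained networks look in the newest picture that a camera, given by its name, has taken for a name from the list of things; names that differ only in an ending like _2 or _b are one class to them, and where a whole thing is asked for, a point or a joint stands for the part that bears it (a point fixed in the world has none). Each returns a list of dicts, best first, with "conf" (0 to 1); they miss things now and then, are a little off and sometimes report something else, mostly with a low value. They report only what shows in the picture. A call takes as long as a camera call.
- manip.masks_of(thing, camera): "region" (400x640 bool, what is visible of it) and "centre" ([column, row] in pixels, amid what is visible of it).
The state is a dict: "clock": time; "joint_pos": joint angles; "joint_velocities": joint speeds; "tau": joint torques, N m; "position": TCP position; "ee_rot": TCP orientation; "ft_force": force on the tool from outside, world axes, zero at the start; "torque": the same for the moment, N m; "grip_width": opening from 0.0 (shut) to 1.0 (fully open); "grasp_force": force on a finger pad.
Only numpy, scipy, OpenCV 4.12 (cv2) and the standard library are available. Lean on these libraries where they do the work, as an engineer would, in place of code of your own. Each camera call takes 0.05 s, during which the arm holds its last target. There are 200 camera calls.

## Task

Bring the desk calendar up to today, the day with the green filing colour: with a fingertip, flick the ribbed day wheel (the one with coloured tiles, at the calendar's left-hand end seen from the robot) forward, its top edge going away from the robot, one click at a time until the green tile rests on top at the brass pointers, and do not run past it. Leave the other three wheels as they are, do not lift or tip the calendar or shove it out of place, and do not disturb the other things on the desk.

Things in the scene. Friction and masses are not known exactly. Their poses are not given: they have to be found in the camera images.
- calendar: Dark wood desk calendar, 126 mm deep (x), 220 wide (y), 102 tall, about 1.9 kg, loose on rubber feet. Origin: centre of its underside; x to its back (away from the user), y to its left, z up. Four black thumbwheels on one axle along y, 54 mm up; centres from the left: day y = 70 (7 coloured tiles), tens 15, units -23, month -70 mm (white tiles with bars). Wooden cheeks between them rise to 85 mm.
- day_hub (a point): Centre of the day wheel, on the axle, 54 mm above the desk; axes as the calendar's. The wheel is 44 mm wide; its tiles lie 33 mm from the axle. Between the 7 tiles, every 51.4 degrees, a rib 4 mm thick stands across the whole width, its tip 48 mm from the axle. At rest the ribs beside the top tile stand 25.7 degrees from straight up: tips 21 mm before and behind the axle, 43 mm above it.
- day_index (a point): Point straight above the day wheel's hub, 87 mm above the desk, on the tile that is set: level with the small brass pointer bars on the crowns of the two cheeks. A fingertip lowered in front of the near rib to 6 mm above this point's height, then moved level toward the back until it is about 8 mm beyond the axle, carries that rib over the top: one click.
- day_wheel (a joint): Angle of the day wheel, rad. 0: green tile on top. Grows as it turns forward (top edge toward the calendar's back). A click is 0.8976 (7 a turn, endless). A spring detent holds each tile: 2 to 4 N on a rib overcome it; past half a click the wheel snaps to the next tile by itself. It starts at rest two, three or four clicks before green (-1.80, -2.69, -3.59).
- tens_wheel (a joint): Angle of the tens wheel, the day wheel's neighbour, rad; 0 at the start, 0.524 a click; to be left there
- units_wheel (a joint): Angle of the units wheel, rad; 0 at the start, 0.628 a click; to be left there
- month_wheel (a joint): Angle of the month wheel, rad; 0 at the start, 0.524 a click; to be left there
- highlighter: yellow highlighter pen with a black cap, 18 x 125 x 16 mm, lying just in front of the calendar; origin at the centre of its underside; a bystander
- self_inker: self-inking stamp, blue and black, 46 x 66 x 85 mm tall, standing at the calendar's right end; origin at the centre of its underside; a bystander
- note_block: block of sticky notes, yellow and pink, 76 x 76 x 26 mm, at the calendar's left end; origin at the centre of its underside; a bystander
- glue_stick: white glue stick with a red cap, 28 mm across, 92 mm tall, standing behind the calendar; origin at the centre of its underside; a bystander
- smartphone: black smartphone, 148 x 72 x 9 mm, lying flat; origin at the centre of its underside; a bystander
- stapler: black stapler, 145 x 36 x 49 mm; origin at the centre of its underside; a bystander
- mug: white mug, 82 mm across, 92 mm tall; origin at the centre of its underside; a bystander
- mouse: black computer mouse, 100 x 60 x 33 mm; origin at the centre of its underside; a bystander

How it is judged:
By the outcome, as a careful person would: the job done as asked, in the order asked, and still so for the second after the job is handed in, with the robot touching nothing.
It also fails if it takes over 45 s, if anything falls off the work surface, if the arm or the gripper's body presses on something with over 40 N, if the wrist force passes 120 N, or if a joint passes its speed limit or range.

## Working session

There is one attempt and no reset: what is moved stays moved. The work goes in short steps, Python scripts to look and compute and a shell command to move; the robot and the scene stay as the last step left them, time stands still between calls to the robot, and variables do not carry over. Pictures are saved under pics/ and viewed, at most 10 in all, crops included, and the job is handed in when it is done.

```bash
mkdir -p pics
python3 - <<'E'
from workcell import manip
import cv2,numpy as np
o=manip.get_obs();print(o['clock'],o['position'],o['ee_rot'],o['grip_width'])
ims=[]
for c in("top","side"):
    im=manip.camera(c);cv2.imwrite(f"pics/{c}0.png",im)
    k=manip.calibration(c);print(c,k['vfov'],k['cx'],k['cy'],np.round(k['camera_from_world'],4).tolist())
    for t in("calendar","day_hub","day_index","highlighter","note_block"):
        for r in manip.masks_of(t,c)[:2]:
            ys,xs=np.nonzero(r['region']);print(c,t,round(r['conf'],2),np.round(r['centre'],1),xs.min(),xs.max(),ys.min(),ys.max())
E
```

```text
0.0 [0.23857152 0.57737579 0.30312893] [ 1.94647050e-01  9.80873099e-01 -6.93002122e-04 -9.20593520e-05] 1.0010735207250794
top 49.39005460496127 322.0886831352035 197.3692931737939 [[0.026, -0.9997, 0.0019, -0.0201], [-0.9828, -0.0259, -0.1831, 0.4968], [0.1831, 0.0029, -0.9831, 1.4632], [0.0, 0.0, 0.0, 1.0]]
top calendar 0.58 [335.4 183. ] 306 369 163 203
top day_hub 0.56 [335.7 179.4] 306 369 163 203
top day_index 0.9 [337.8 183.5] 306 368 162 203
top highlighter 0.75 [344.9 214. ] 332 364 211 220
top note_block 0.56 [288.6 178. ] 274 299 166 191
side 47.24193792226387 320.4020493515434 191.75211970996438 [[0.6807, -0.7326, -0.0038, -0.3667], [-0.5764, -0.5323, -0.62, 0.3323], [0.4521, 0.4242, -0.7846, 1.0622], [0.0, 0.0, 0.0, 1.0]]
side calendar 0.81 [341.8 202.2] 299 381 162 241
side day_hub 0.7 [342.1 203. ] 298 381 164 241
side day_index 0.61 [338.3 200.2] 300 381 164 240
side highlighter 0.52 [322.  238.8] 308 338 222 256
side highlighter 0.29 [481.1 254.3] 462 505 228 280
side note_block 0.97 [296.7 165.6] 279 312 153 182
side note_block 0.3 [480.  253.8] 463 505 229 280
```

View pics/top0.png

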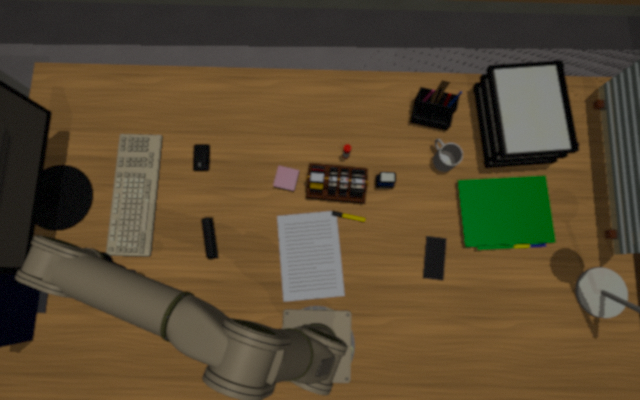

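View pics/side0.png

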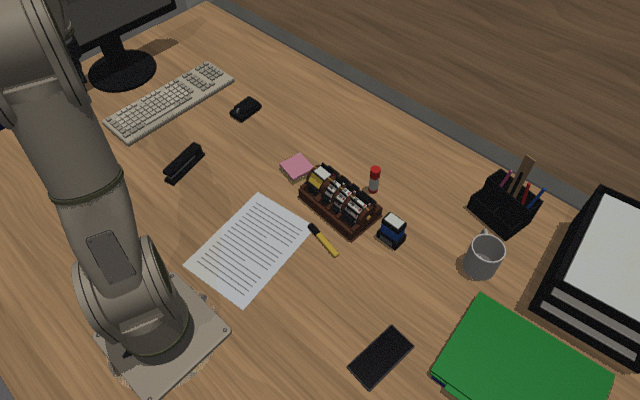

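The calendar is at about (337,183) in the top picture and (340,202) in the side one. The day wheel is at its left end, with white on top and yellow facing the user. Next I'll localise it roughly.

```bash
cat > h.py <<'E'
from workcell import manip
import cv2,numpy as np
from scipy.spatial.transform import Rotation as Ro
def proj(P,c,k=None):
    k=k or manip.calibration(c);T=np.array(k['camera_from_world']);p=np.atleast_2d(P)@T[:3,:3].T+T[:3,3]
    f=200/np.tan(np.radians(k['vfov'])/2)
    if c=='wrist':
        r=np.hypot(p[:,0],p[:,1]);s=f*np.arctan2(r,p[:,2])/np.maximum(r,1e-9)
    else: s=f/p[:,2]
    return np.c_[k['cx']+s*p[:,0],k['cy']+s*p[:,1]]
def ray(uv,z,c,k=None):
    k=k or manip.calibration(c);T=np.array(k['camera_from_world']);f=200/np.tan(np.radians(k['vfov'])/2)
    d=(np.array(uv,float)-[k['cx'],k['cy']])/f
    if c=='wrist':
        r=np.linalg.norm(d);v=np.r_[d*np.sin(r)/max(r,1e-9),np.cos(r)]
    else: v=np.r_[d,1]
    v=T[:3,:3].T@v;o=-T[:3,:3].T@T[:3,3];return o+v*(z-o[2])/v[2]
def tool(target,yaw_y_world=None):
    "shift in tool axes (cm) from measured pose to target"
    o=manip.get_obs();R=Ro.from_quat(o['ee_rot']).as_matrix();return R.T@(np.array(target)-o['position'])*100,R
E
python3 - <<'E'
from h import *
for c in("top","side"):
    manip.camera(c)
    m=manip.masks_of("calendar",c)[0]['region'].astype(np.uint8)
    q,_=cv2.findContours(m,0,2);q=max(q,key=cv2.contourArea);h=cv2.convexHull(q)[:,0]
    for z in(0.03,.08):
        w=np.array([ray(p,z,c)[:2] for p in h],np.float32);print(c,z,cv2.minAreaRect(w*1000))
t,R=tool([0.5,-.05,.35]);print(t,R.round(3))
im=cv2.imread("pics/side0.png")[145:255,265:425];cv2.imwrite("pics/sidec.png",cv2.resize(im,None,fx=5,fy=5,interpolation=2))
E
```

```text
top 0.03 ((553.62353515625, -57.56201171875), (213.499755859375, 131.5579376220703), 86.22940063476562)
top 0.08 ((542.5286254882812, -56.02513122558594), (206.38063049316406, 127.17118835449219), 86.22937774658203)
side 0.03 ((555.0332641601562, -44.01615905761719), (261.4550476074219, 150.00279235839844), 86.4975357055664)
side 0.08 ((525.56103515625, -68.73300170898438), (248.48602294921875, 142.56219482421875), 86.49755096435547)
[-48.12043084 -48.03133735  -4.61053297] [[-0.924  0.382  0.   ]
 [ 0.382  0.924  0.   ]
 [ 0.     0.    -1.   ]]
```

View pics/sidec.png

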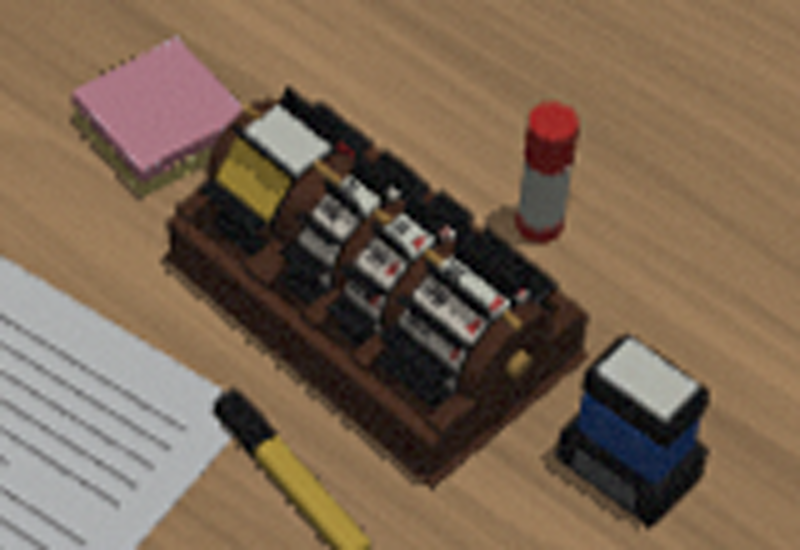

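White tile is on top, with yellow in front of it. I'll yaw to line up with the calendar (about -3.8°), shut the gripper and move over.

```bash
python3 -m jog '[{"grip":1,"slide":[0,0,0],"yaw":-0.109},{"grip":1,"slide":[0,0,0],"yaw":-0.109},{"grip":1,"slide":[0,0,0],"yaw":-0.109},{"grip":1,"slide":[-1.9,-4.2,-0.1],"yaw":0},{"grip":1,"slide":[-1.9,-4.2,-0.1],"yaw":0},{"grip":1,"slide":[-1.9,-4.2,-0.1],"yaw":0},{"grip":1,"slide":[-1.9,-4.2,-0.1],"yaw":0},{"grip":1,"slide":[-1.9,-4.2,-0.1],"yaw":0}]' 20
python3 -m jog '[{"grip":1,"slide":[-1.9,-4.2,-0.1],"yaw":0},{"grip":1,"slide":[-1.9,-4.2,-0.1],"yaw":0},{"grip":1,"slide":[-1.9,-4.2,-0.1],"yaw":0},{"grip":1,"slide":[-1.9,-4.2,-0.1],"yaw":0},{"grip":1,"slide":[-1.9,-4.2,-0.1],"yaw":0},{"grip":1,"slide":[-1.9,-4.2,-0.1],"yaw":0},{"grip":1,"slide":[-1.9,-4.2,-0.1],"yaw":0},{"grip":1,"slide":[0,0,0],"yaw":0}]'
python3 - <<'E'
from h import *
k=manip.calibration("wrist");im=manip.camera("wrist");cv2.imwrite("pics/w1.png",im)
import pickle;pickle.dump(k,open("w1.pkl","wb"));print(k['vfov'],np.round(k['camera_from_world'],3).tolist())
o=manip.get_obs();print(o['clock'],o['position'],Ro.from_quat(o['ee_rot']).as_matrix().round(3),o['grip_width'],o['ft_force'])
for t in("calendar","day_hub"):
    for r in manip.masks_of(t,"wrist")[:2]:print(t,r['conf'],r['centre'])
E
```

```text
clock: 1.6
position: [0.3203, 0.3601, 0.3091]
ee_rot: [0.032, 0.999, 0.0, 0.0]
ft_force: [1.2, -0.5, -0.4]
grip_width: -0.003
grasp_force: 0.0
clock: 2.4
position: [0.4349, 0.0542, 0.3165]
ee_rot: [0.037, 0.999, -0.0, 0.001]
ft_force: [-0.9, 0.9, 0.8]
grip_width: -0.002
grasp_force: 0.0
65.70646984690485 [[0.073, 0.997, 0.001, -0.087], [0.943, -0.069, 0.327, -0.454], [0.326, -0.023, -0.945, 0.251], [0.0, 0.0, 0.0, 1.0]]
2.45 [0.43416761 0.05724988 0.31622655] [[-0.998  0.07   0.001]
 [ 0.07   0.998  0.001]
 [-0.001  0.001 -1.   ]] -0.0002769261095235367 [-0.84199831  1.366245   -0.96267628]
calendar 0.59 [231.3, 250.1]
calendar 0.42 [65.9, 306.3]
day_hub 0.92 [225.9, 248.7]
```

View pics/w1.png

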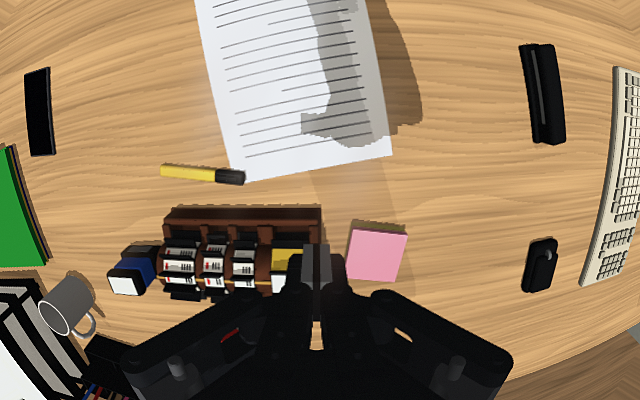

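The calendar spans about columns 162–322 and rows 205–300. The day wheel is at about (288,265), partly behind the finger. I'll enlarge it with a projected model from the rough pose.

```bash
cat > ov.py <<'E'
from h import *
def ov(im,c,k,x,y,yaw,box,s,name):
    a=np.radians(yaw);Rz=np.array([[np.cos(a),-np.sin(a),0],[np.sin(a),np.cos(a),0],[0,0,1]])
    W=lambda P:proj((np.array(P,float)/1000)@Rz.T+[x,y,0],c,k)
    x0,y0,x1,y1=box;im=cv2.resize(im[y0:y1,x0:x1],None,fx=s,fy=s,interpolation=2)
    L=[([[-63,-110,0],[-63,110,0],[63,110,0],[63,-110,0],[-63,-110,0]],(0,255,0))]
    for yc in(48,92):
        L.append(([[-21,yc,97],[21,yc,97]],(255,255,0)))
    L+=[([[-21,48,97],[-21,92,97]],(0,0,255)),([[21,48,97],[21,92,97]],(0,0,255)),([[-47,48,65],[-47,92,65]],(255,0,255))]
    for P,col in L:
        q=((W(P)-[x0-.5,y0-.5])*s).astype(int);cv2.polylines(im,[q],False,col,1)
    cv2.imwrite(name,im)
E
python3 - <<'E'
from ov import *;import pickle
ov(cv2.imread("pics/w1.png"),"wrist",pickle.load(open("w1.pkl","rb")),.550,-.058,-3.8,(150,190,340,310),4.2,"pics/w1c.png")
E
```

```text
(no output)
```

View pics/w1c.png

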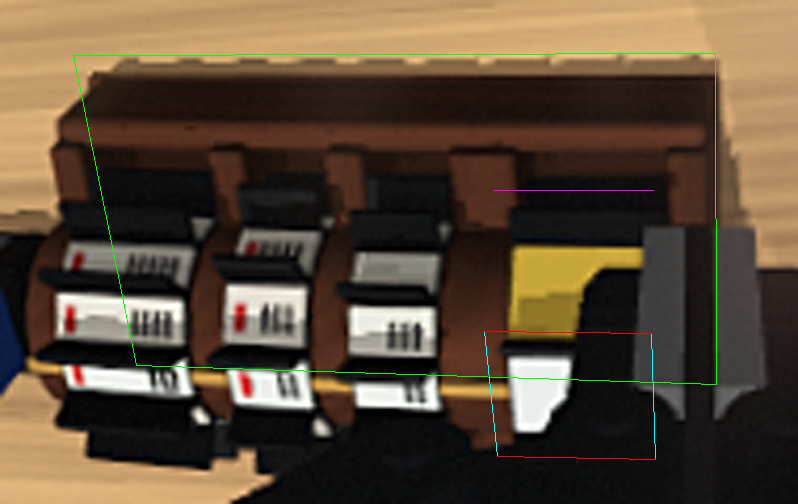

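Run:
```python
from ov import *;import pickle
k=pickle.load(open("w1.pkl","rb"))
p=lambda u,v:(150+u/4.2-.5,190+v/4.2-.5)
A=ray(p(93,75),.003,"wrist",k);B=ray(p(717,75),.003,"wrist",k)
d=B-A;print(A,B,np.linalg.norm(d));yaw=np.degrees(np.arctan2(-d[0],d[1]))
a=np.radians(yaw);X=np.array([np.cos(a),np.sin(a)]);Y=np.array([-X[1],X[0]])
C=(A+B)[:2]/2+.063*X;print(yaw,C,C+.07*Y)
# near rib tip left end, brass pointers
print("rib end",ray(p(503,345),.097,"wrist",k)); print("model",C-.021*X+.048*Y)
ov(cv2.imread("pics/w1.png"),"wrist",k,*C,yaw,(150,190,340,310),4.2,"pics/w1d.png")
```

```text
[ 0.48626842 -0.15566618  0.003     ] [0.50047467 0.05589022 0.003     ] 0.21203284960934823
-3.8417073459433024 [ 0.55622998 -0.054109  ] [0.56092    0.01573371]
rib end [ 0.53662039 -0.00438466  0.097     ]
model [ 0.53849318 -0.00480985]
```

View pics/w1d.png

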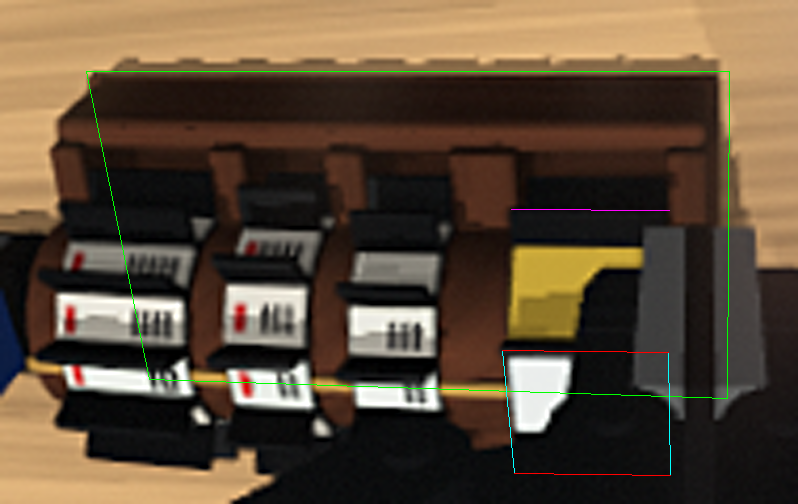

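The model fits: day hub is at about (0.560, 0.016), yaw -3.84°. Next I'll hover in front of the near rib.

Run:
```python
from h import *
print(tool([.522,.0185,.20])[0])
```

```text
[-9.11049503 -3.60756853 11.59544655]
```

```bash
python3 -m jog '[{"grip":1,"slide":[-3,-1.2,2.5],"yaw":0},{"grip":1,"slide":[-3,-1.2,2.5],"yaw":0},{"grip":1,"slide":[-3.1,-1.2,2.5],"yaw":0},{"grip":1,"slide":[0,0,2.5],"yaw":0},{"grip":1,"slide":[0,0,1.6],"yaw":0},{"grip":1,"slide":[0,0,0],"yaw":0},{"grip":1,"slide":[0,0,0],"yaw":0}]'
python3 - <<'E'
from ov import *
print(tool([.522,.0185,.166])[0],manip.get_obs()['ft_force'])
k=manip.calibration("wrist");w=manip.camera("wrist");s=manip.camera("side");cv2.imwrite("pics/s2r.png",s)
ov(w,"wrist",k,.556,-.054,-3.84,(220,180,400,300),3,"pics/a.png")
o=manip.get_obs();tip=o['position']-[0,0,.073];q=proj([tip],"side");print(q)
cv2.circle(s,tuple(int(round(v)) for v in q[0]),1,(0,0,255),-1)
ov(s,"side",None,.556,-.054,-3.84,(270,100,400,260),3,"pics/b.png")
a=cv2.imread("pics/a.png");b=cv2.imread("pics/b.png");W=np.zeros((480,800,3),np.uint8);W[:360,:400]=a[:,:400];W[:480,405:795]=b;cv2.imwrite("pics/m2.png",W)
E
```

```text
clock: 3.25
position: [0.522, 0.0193, 0.2002]
ee_rot: [0.032, 1.0, 0.0, -0.0]
ft_force: [0.5, 0.0, 1.2]
grip_width: -0.003
grasp_force: 0.0
[-0.00685161 -0.07984012  3.4241766 ] [0.53126817 0.01481013 1.24076974]
[[310.76580389 169.62443208]]
```

View pics/m2.png

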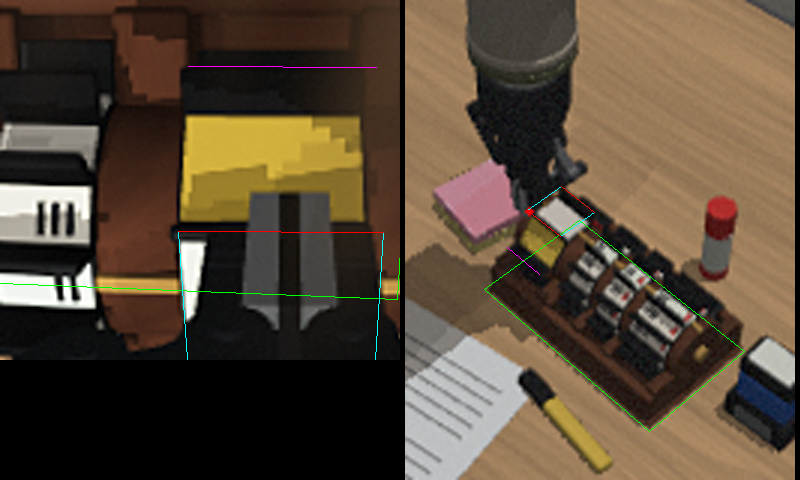

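The fingertip hovers in front of the near rib, centred enough on the wheel, and the tip height agrees with the side view. Now down, then the first flick.

```bash
python3 -m jog '[{"grip":1,"slide":[0,0,1.7],"yaw":0},{"grip":1,"slide":[0,-0.2,1.2],"yaw":0},{"grip":1,"slide":[0,0,0.5],"yaw":0},{"grip":1,"slide":[0,0,0],"yaw":0}]' 
python3 -m jog '[{"grip":1,"slide":[-0.7,0,0],"yaw":0},{"grip":1,"slide":[-0.7,0,0],"yaw":0},{"grip":1,"slide":[-0.7,0,0],"yaw":0},{"grip":1,"slide":[-0.7,0,0],"yaw":0}]'
python3 -m jog '[{"grip":1,"slide":[-0.6,0,0],"yaw":0},{"grip":1,"slide":[-0.5,0,0],"yaw":0},{"grip":1,"slide":[0,0,0],"yaw":0},{"grip":1,"slide":[0,0,0],"yaw":0}]'
python3 -m jog '[{"grip":1,"slide":[0,0,2],"yaw":0}]' --help 2>&1 | head -0
python3 -m jog '[{"grip":1,"slide":[0,0,-1.7],"yaw":0},{"grip":1,"slide":[0,0,-1.7],"yaw":0},{"grip":1,"slide":[1.9,0,0],"yaw":0},{"grip":1,"slide":[2,0,0],"yaw":0},{"grip":1,"slide":[0,0,0],"yaw":0},{"grip":1,"slide":[0,0,0],"yaw":0}]'
python3 - <<'E'
from ov import *
print(tool([.522,.0185,.20])[0])
k=manip.calibration("wrist");w=manip.camera("wrist");s=manip.camera("side")
ov(w,"wrist",k,.556,-.054,-3.84,(220,180,400,300),3,"pics/a.png")
ov(s,"side",None,.556,-.054,-3.84,(270,100,400,260),3,"pics/b.png")
a=cv2.imread("pics/a.png");b=cv2.imread("pics/b.png");W=np.zeros((480,800,3),np.uint8);W[:360,:400]=a[:,:400];W[:480,405:795]=b;cv2.imwrite("pics/m3.png",W)
E
```

```text
clock: 3.75
position: [0.5216, 0.0161, 0.1656]
ee_rot: [0.032, 0.999, -0.0, -0.0]
ft_force: [-0.1, -0.5, 0.7]
grip_width: -0.001
grasp_force: 0.0
clock: 4.15
position: [0.5509, 0.0143, 0.1662]
ee_rot: [0.032, 0.999, 0.0, 0.0]
ft_force: [0.4, 0.1, 0.4]
grip_width: -0.002
grasp_force: 0.1
clock: 4.55
position: [0.5608, 0.0136, 0.1658]
ee_rot: [0.032, 0.999, -0.0, -0.0]
ft_force: [-0.6, 0.2, -0.6]
grip_width: -0.004
grasp_force: 0.0
clock: 5.15
position: [0.5219, 0.0163, 0.2002]
ee_rot: [0.032, 0.999, 0.0, 0.0]
ft_force: [0.7, 0.3, 0.2]
grip_width: -0.001
grasp_force: 0.0
[0.00085077 0.21636005 0.01637674]
```

View pics/m3.png

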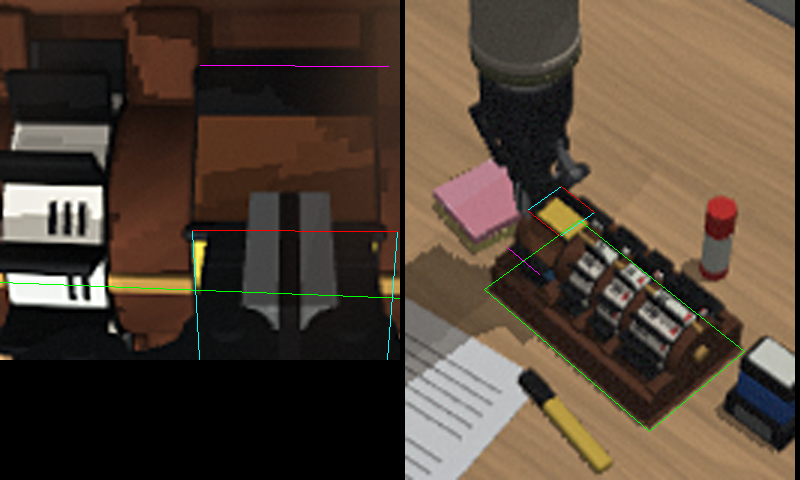

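That gave exactly one click: yellow is on top, an orange/brown tile is next, and the calendar hasn't moved. Second flick is the same.

```bash
python3 -m jog '[{"grip":1,"slide":[0,0,1.7],"yaw":0},{"grip":1,"slide":[0,0,1.2],"yaw":0},{"grip":1,"slide":[0,0,0.5],"yaw":0},{"grip":1,"slide":[0,0,0],"yaw":0}]' 
python3 -m jog '[{"grip":1,"slide":[-0.7,0,0],"yaw":0},{"grip":1,"slide":[-0.7,0,0],"yaw":0},{"grip":1,"slide":[-0.7,0,0],"yaw":0},{"grip":1,"slide":[-0.7,0,0],"yaw":0},{"grip":1,"slide":[-0.6,0,0],"yaw":0},{"grip":1,"slide":[-0.5,0,0],"yaw":0},{"grip":1,"slide":[0,0,0],"yaw":0},{"grip":1,"slide":[0,0,0],"yaw":0}]'
python3 -m jog '[{"grip":1,"slide":[0,0,-1.7],"yaw":0},{"grip":1,"slide":[0,0,-1.7],"yaw":0},{"grip":1,"slide":[1.9,0,0],"yaw":0},{"grip":1,"slide":[2,0,0],"yaw":0},{"grip":1,"slide":[0,0,0],"yaw":0},{"grip":1,"slide":[0,0,0],"yaw":0}]'
python3 - <<'E'
from ov import *
print(tool([.522,.0163,.20])[0])
k=manip.calibration("wrist");w=manip.camera("wrist");s=manip.camera("side")
ov(w,"wrist",k,.556,-.054,-3.84,(220,180,400,300),3,"pics/a.png")
ov(s,"side",None,.556,-.054,-3.84,(270,100,400,260),3,"pics/b.png")
a=cv2.imread("pics/a.png");b=cv2.imread("pics/b.png");W=np.zeros((480,800,3),np.uint8);W[:360,:400]=a[:,:400];W[:480,405:795]=b;cv2.imwrite("pics/m4.png",W)
E
```

```text
clock: 5.65
position: [0.5216, 0.016, 0.165]
ee_rot: [0.032, 0.999, -0.0, -0.001]
ft_force: [0.9, 0.3, 0.5]
grip_width: -0.001
grasp_force: 0.0
clock: 6.45
position: [0.5608, 0.0135, 0.1658]
ee_rot: [0.032, 0.999, -0.0, -0.0]
ft_force: [0.8, 0.4, -0.4]
grip_width: -0.003
grasp_force: 0.0
clock: 7.05
position: [0.5219, 0.0163, 0.2002]
ee_rot: [0.032, 0.999, 0.0, 0.0]
ft_force: [1.1, 0.4, -0.2]
grip_width: -0.0
grasp_force: 0.0
[-0.01207511 -0.00102703  0.01598599]
```

View pics/m4.png

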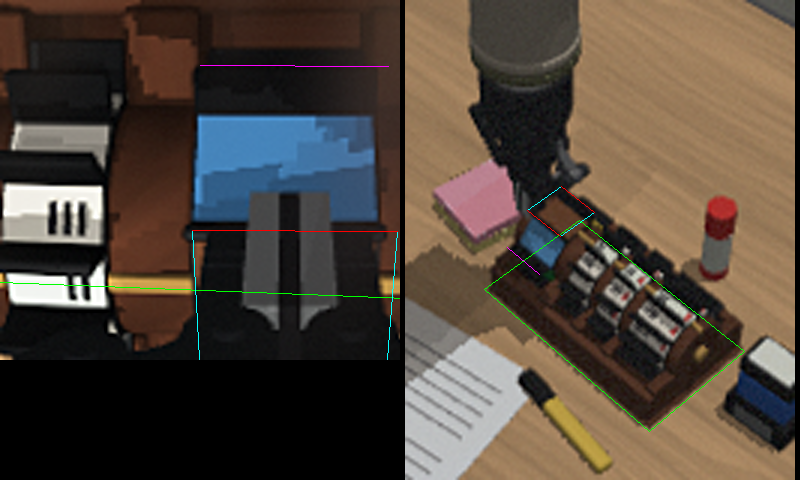

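Brown is on top, blue is next, and a sliver of green shows below it, so two more clicks. I'll check the third by the tile hues.

```bash
python3 -m jog '[{"grip":1,"slide":[0,0,1.7],"yaw":0},{"grip":1,"slide":[0,0,1.2],"yaw":0},{"grip":1,"slide":[0,0,0.5],"yaw":0},{"grip":1,"slide":[0,0,0],"yaw":0}]' |head -2
python3 -m jog '[{"grip":1,"slide":[-0.7,0,0],"yaw":0},{"grip":1,"slide":[-0.7,0,0],"yaw":0},{"grip":1,"slide":[-0.7,0,0],"yaw":0},{"grip":1,"slide":[-0.7,0,0],"yaw":0},{"grip":1,"slide":[-0.6,0,0],"yaw":0},{"grip":1,"slide":[-0.5,0,0],"yaw":0},{"grip":1,"slide":[0,0,0],"yaw":0},{"grip":1,"slide":[0,0,0],"yaw":0}]'
python3 -m jog '[{"grip":1,"slide":[0,0,-1.7],"yaw":0},{"grip":1,"slide":[0,0,-1.7],"yaw":0},{"grip":1,"slide":[1.9,0,0],"yaw":0},{"grip":1,"slide":[2,0,0],"yaw":0},{"grip":1,"slide":[0,0,0],"yaw":0},{"grip":1,"slide":[0,0,0],"yaw":0}]'
python3 - <<'E'
from ov import *
print(tool([.522,.0163,.20])[0])
w=manip.camera("wrist");s=manip.camera("side")
print("front tile, wrist BGR",w[180+48:180+55,290:335].reshape(-1,3).mean(0))
print("top, front tile side BGR",s[171:174,322:326].reshape(-1,3).mean(0),s[179:183,313:317].reshape(-1,3).mean(0))
E
```

```text
clock: 7.55
position: [0.5216, 0.016, 0.165]
clock: 8.35
position: [0.5608, 0.0135, 0.1658]
ee_rot: [0.032, 0.999, -0.0, -0.0]
ft_force: [-0.3, -0.2, 0.3]
grip_width: 0.005
grasp_force: 0.0
clock: 8.95
position: [0.5219, 0.0163, 0.2002]
ee_rot: [0.032, 0.999, 0.0, 0.0]
ft_force: [0.7, -0.2, -0.4]
grip_width: 0.002
grasp_force: 0.0
[-0.0119296  -0.00102244  0.01512349]
front tile, wrist BGR [ 39.66031746 107.94285714  32.67301587]
top, front tile side BGR [165.58333333 123.75        74.16666667] [38.     84.75   29.4375]
```

Blue is on top and green is in front. After the last flick I'll back away upward and view.

```bash
python3 -m jog '[{"grip":1,"slide":[0,0,1.7],"yaw":0},{"grip":1,"slide":[0,0,1.2],"yaw":0},{"grip":1,"slide":[0,0,0.5],"yaw":0},{"grip":1,"slide":[0,0,0],"yaw":0}]' |head -2
python3 -m jog '[{"grip":1,"slide":[-0.7,0,0],"yaw":0},{"grip":1,"slide":[-0.7,0,0],"yaw":0},{"grip":1,"slide":[-0.7,0,0],"yaw":0},{"grip":1,"slide":[-0.7,0,0],"yaw":0},{"grip":1,"slide":[-0.6,0,0],"yaw":0},{"grip":1,"slide":[-0.5,0,0],"yaw":0},{"grip":1,"slide":[0,0,0],"yaw":0},{"grip":1,"slide":[0,0,0],"yaw":0}]'
python3 -m jog '[{"grip":1,"slide":[0,0,-1.7],"yaw":0},{"grip":1,"slide":[0,0,-2.5],"yaw":0},{"grip":1,"slide":[2,0,-3],"yaw":0},{"grip":1,"slide":[4,0,-2],"yaw":0},{"grip":1,"slide":[4,0,-2],"yaw":0},{"grip":1,"slide":[0,0,0],"yaw":0},{"grip":1,"slide":[0,0,0],"yaw":0}]'
python3 - <<'E'
from ov import *
k=manip.calibration("wrist");w=manip.camera("wrist");s=manip.camera("side")
ov(w,"wrist",k,.556,-.054,-3.84,(190,180,370,320),2.2,"pics/a.png")
ov(s,"side",None,.556,-.054,-3.84,(270,100,400,260),3,"pics/b.png")
a=cv2.imread("pics/a.png");b=cv2.imread("pics/b.png");W=np.zeros((480,800,3),np.uint8);W[:a.shape[0],:a.shape[1]]=a;W[:480,405:795]=b;cv2.imwrite("pics/m5.png",W)
E
```

```text
clock: 9.45
position: [0.5216, 0.016, 0.1651]
clock: 10.25
position: [0.5608, 0.0136, 0.1658]
ee_rot: [0.032, 0.999, -0.0, -0.0]
ft_force: [0.2, -0.4, 0.1]
grip_width: 0.0
grasp_force: 0.0
clock: 10.95
position: [0.4608, 0.0203, 0.2787]
ee_rot: [0.032, 0.999, 0.001, 0.001]
ft_force: [0.3, 0.1, -0.7]
grip_width: 0.0
grasp_force: 0.0
```

View pics/m5.png

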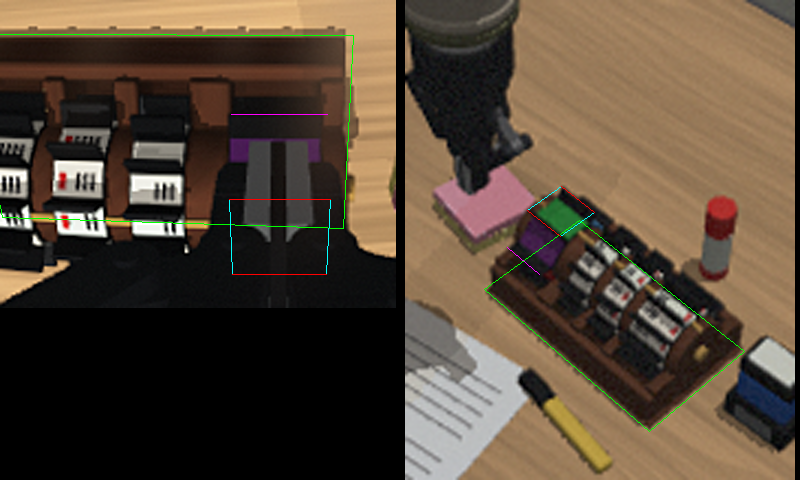

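Green now rests on top at (560,217) with purple in front. The calendar, the other wheels and the bystanders in view look unmoved, and the robot is clear.

```bash
python3 -c "
from workcell import manip
print(manip.hand_in())"
```

```text
the job is handed in; nothing more can be done
None
```

The day wheel was flicked forward four clicks, one at a time, so the green tile now rests on top at the pointers; the calendar, the other three wheels and the nearby items look unmoved in the last pictures, and the job is handed in.

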